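Steady the lens barrel and set its lock ring

ROBOT

A 6-joint arm with a two-finger parallel gripper is mounted at the origin on a cart in front of the work surface, level with it; the furniture and walls round the work are solid. World frame = base frame: x ahead of the robot, y to its left, z up, the work surface at z = 0. Lengths are in mm, angles in degrees, forces in N, time in s.
With the tool pointing down it reaches from about 350 to 850 mm from the base axis. Payload 8.1 kg.
Tool frame: the origin (TCP) lies midway between the tips of the shut fingers; the grasp point (between the pads) lies 19 mm behind it (r.pinch_z is the distance from the TCP to the grasp point, in mm); z points along the fingers, y is the line along which they close (so a half turn about z gives the same grasp; the last joint's range is limited). The gripper opens to 85 mm and grips with 20 to 120 N. Pads are 22 mm wide; open, the fingers measure 114 mm over their backs; the gripper's body (76 mm by 85 mm) begins 54 mm behind the grasp point. The pads swing forward as they close: fully open they stand 13 mm farther back than shut.
Start: joints at [64.435, 7.471, 85.268, -0, 87.261, -4.893], TCP at [211.793, 561.381, 231.292] pointing down, gripper open.
Joint ranges: [-169.43, 169.43], [-51.17, 129.36], [1.28, 143.12], [-76.62, 256.62], [0, 156.53], [-152.29, 152.29]. Speed limits (degrees/s): [136.94, 136.94, 159.86, 180, 180, 180].

INTERFACE

Orientations are given as [roll, pitch, yaw] about the fixed x, y, z axes, in that order (R = Rz(yaw) Ry(pitch) Rx(roll)).
In Python, from bench import sensors, optics, job, r gives the robot as it stands.
- The arm moves only by the tool play_rows, never from a script. Its argument "motion" is a list that holds one entry, the list of rows, each a list of 6 numbers: the shift along the tool's x, y, z in cm, then the turn, a rotation vector about the tool's x, y, z in degrees. In form: [[[x, y, z, ax, ay, az], ...]]. A call has 1 to 5 rows; each row is the pose to reach, as a shift and turn from the pose commanded when the call began, along the tool's axes at that moment; what a row does not reach only later rows make up. A row lasts 1/10 s, in which the tool goes at most 50 mm and 8.59 degrees, less where a joint would pass 70% of its speed; a pose out of reach is approached as far as the arm can. A call with a gripper value outside its range is refused whole. "jaw" is the opening, from 0 (shut) to 1 (fully open), set as the call begins (left out, the last holds). The fingers move at their own pace and stop on an object; "squeeze" is the grip in N (left out, the last holds). Time passes only in rows, so rows that repeat a pose let the fingers close. It gives the time, the measured TCP pose, the force, the opening and the grip force at its end, in the units of the state.
- sensors.sense(): the state, without advancing time (a new reading comes with each control period).
- optics.snapshot(name): name is "scene" or "side" or "wrist"; returns a dict with "pixels" (400x640x3 uint8, red, green, blue), "mtx" (3x3 intrinsics, pixels), "k1" (the pictures are not rectified: a ray, as slopes to the right and down, at radius r is drawn at 1 + k1 r^2 times it, then the intrinsics apply), "R" (3x3) and "t" (3): a world point X has camera coordinates R X + t; the wrist camera has in their place "T_tool_cam" (4x4, takes a point from camera to tool coordinates, whose origin is the TCP and whose axes are the flange's). Camera axes: x right, y down, z forward; pixel columns grow to the right and rows downward; lengths in mm; the calibration is good to about 2 mm. A picture is of the moment at which its call begins: read the wrist's pose just before it. There is no depth.
- job.hand_in(): hands the job in; it is judged then, once.
The state is a dict: "time": time; "joint_pos": joint angles; "qd": joint speeds; "joint_efforts": joint torques, N m; "tool_pos": TCP position; "tcp_rot": TCP orientation; "ft_force": force on the tool from outside, world axes, zero at the start; "wrist_torque": the same for the moment, N m; "finger_gap": finger opening in mm; "grip_force": force on a finger pad.
Only numpy, scipy, OpenCV 4.12 (cv2) and the standard library are available. Lean on these libraries where they do the work, as an engineer would, in place of code of your own. Each camera call takes 0.05 s, during which the arm holds its last target. There are 200 camera calls.

TASK

Slide the blue steady fully home so that its fork holds the setting lever of the upright camera lens. With the lens barrel held like that, turn the knurled brass lock ring clockwise until its red mark meets the red mark on the housing, without letting the barrel turn. Leave the steady home and let go.

Things in the scene. Friction and masses are not known exactly. Their poses are not given: they have to be found in the camera images.
- camera_jig: Fixed jig: dark base plate (x -50..50, y -55..190 mm, 10 thick), grey camera housing (84 x 84 mm about the origin, top z = 46 mm) with an upright lens. Origin: bench level on the lens axis. The housing's red index mark lies on its top at x = -28..-40 mm, y = 0; y points from the lens to the steady's orange grip; z up. Yaw varies.
- lock_ring (a joint): Knurled brass ring, 50 mm diameter, on the lens axis (jig x = y = 0), z = 50..72 mm; black barrel (37 mm) rises through it to z = 85. Free all round above z = 46. Rad relative to the barrel, growing clockwise from above; 0: its red mark meets the housing's; starts -1.2..-0.7, stops -1.4 and 0.4. Stiff (0.1 N m), stays put; drags the barrel along unless that is held.
- barrel (a joint): Black lens barrel, turns in the housing about the lens axis with light friction (0.025 N m). Rad, clockwise from above; 0 at the start is its right setting; stops at -0.5 and 0.5. Its steel setting lever (12 mm wide, z = 19..29 mm) sticks out of the housing along jig +y to 80 mm from the axis.
- steady (a joint): Blue slide with a fork that goes over the lever's end and keeps the barrel from turning. Metres: 0 drawn back, grows towards the lens (jig -y), 0.040 home at its end stop; starts 0..0.012; 3 N friction, stays put. Upright orange grip block on it, 26 (x) x 24 (y) mm, z = 30..78 mm, centre at jig x = 0, y = 155 mm minus the value; blue slide beside it is 31 mm high.

How it is judged (in metres and radians):
On the way:
1. the steady is home (within 6 mm of its end stop) while the ring is still loose (value of joint steady above 0.034 m and value of joint lock_ring below -0.4 rad), for 0.2 s.
At the end, for the whole second after the job is handed in: The steady is within 6 mm of its inner end stop, the lock ring's mark is within 0.2 rad (11 degrees) of the housing's mark (joint value between -0.2 and 0.2) and at rest, and the barrel is within 0.17 rad (10 degrees) of its setting (value of joint steady above 0.034 m and value of joint lock_ring between -0.2 and 0.2 rad and value of joint barrel between -0.17 and 0.17 rad and velocity of joint lock_ring between -0.05 and 0.05 rad/s); the robot touches nothing.
It fails at once if the barrel is turned more than 0.17 rad (10 degrees) from its setting (value of joint barrel above 0.17 rad or value of joint barrel below -0.17 rad).
It also fails if it takes over 42 s, if anything falls off the work surface, if the arm or the gripper's body presses on something with over 40 N, if the wrist force passes 120 N, or if a joint passes its speed limit or range.

## Working session

There is one attempt and no reset: what is moved stays moved. The work goes in short steps, Python scripts to look and compute and a tool call to move; the robot and the scene stay as the last step left them, time stands still between calls to the robot, and variables do not carry over. Pictures are saved under pics/ and viewed, at most 10 in all, crops included, and the job is handed in when it is done.

Besides the shell and the picture viewer there is one more tool, called after "Emit:" as name([rows], argument=value, ...), one row to a line, values as JSON. play_rows: Moves the arm, as the interface text tells. Its arguments: {"type":"object","properties":{"motion":{"type":"array","items":{"type":"array","items":{"type":"array","items":{"type":"number"}}}},"jaw":{"type":"number"},"squeeze":{"type":"number"}},"required":["motion"]}

```bash
mkdir -p pics; ls
python3 - <<'E'
from bench import sensors, optics
import cv2,numpy as np
s=sensors.sense();print(s)
for n in("scene","side","wrist"):
    d=optics.snapshot(n);cv2.imwrite(f"pics/{n}0.png",d["pixels"][:,:,::-1])
    np.savez(f"{n}0.npz",**d)
    print({k:v for k,v in d.items() if k!="pixels"})
E
```

```text
pics
{'time': 0.0, 'joint_pos': array([ 6.44362821e+01,  7.51474154e+00,  8.53307731e+01,  1.70789370e-03,
        8.72618901e+01, -4.89314967e+00]), 'qd': array([ 0.06028552,  0.10544795,  0.03359962, -0.0966823 ,  0.06315488,
        0.00826415]), 'joint_efforts': array([-1.37152034e-03, -5.69387913e+01, -5.00560176e+01, -3.55941884e-04,
        1.44190222e-02, -3.02859455e-06]), 'tool_pos': array([211.52324196, 560.87846943, 230.2339445 ]), 'tcp_rot': array([-1.79893132e+02, -1.08609545e-02,  1.59329338e+02]), 'ft_force': array([0.34273456, 0.48001068, 0.513434  ]), 'wrist_torque': array([ 0.02523125, -0.02690357, -0.0133056 ]), 'grip_force': 0.0, 'finger_gap': 85.22116662758899}
{'mtx': array([[422.09198976,   0.        , 318.20002506],
       [  0.        , 422.09198976, 205.97501588],
       [  0.        ,   0.        ,   1.        ]]), 'k1': -0.03897121522434096, 'R': array([[ 0.81491658, -0.57957101, -0.00290052],
       [-0.41564885, -0.58092842, -0.69982727],
       [ 0.4039146 ,  0.57150644, -0.71430622]]), 't': array([-496.41168631,  220.30792035,  669.63927371])}
{'mtx':
[... 238 characters left out ...]
      [-0.05398436,  0.62910709, -0.77544179],
       [ 0.08679406, -0.77067873, -0.63128526]]), 't': array([550.89716875,  94.66044583, 777.61846641])}
{'mtx': array([[293.12250795,   0.        , 319.11807069],
       [  0.        , 293.12250795, 197.36065834],
       [  0.        ,   0.        ,   1.        ]]), 'k1': -0.015163037314320626, 'T_tool_cam': array([[ 1.53841892e-04, -9.59947700e-01, -2.80179211e-01,
         7.05529076e+01],
       [ 9.99999979e-01,  1.86251784e-04, -8.90504418e-05,
        -8.18182518e-01],
       [ 1.37667645e-04, -2.80179191e-01,  9.59947708e-01,
        -1.41945514e+02],
       [ 0.00000000e+00,  0.00000000e+00,  0.00000000e+00,
         1.00000000e+00]])}
```

View pics/scene0.png

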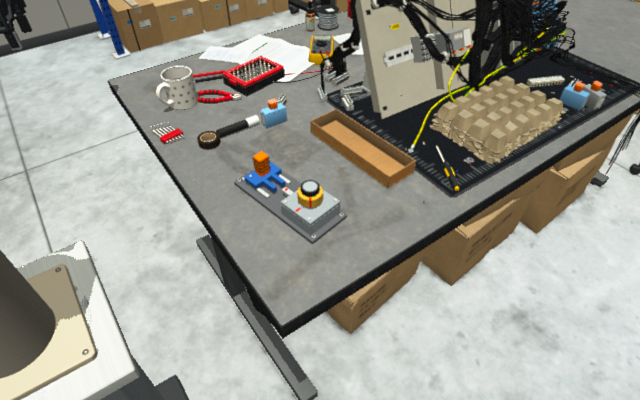

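View pics/side0.png

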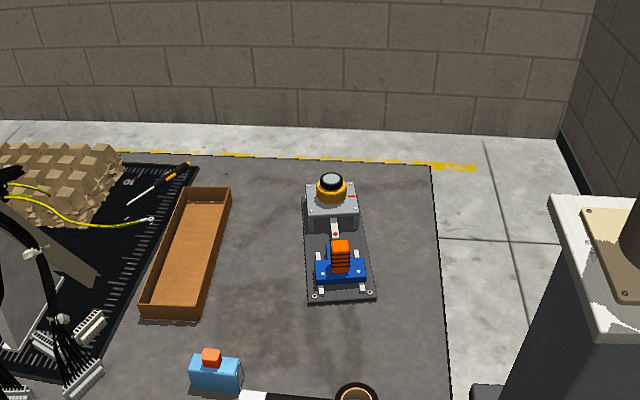

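Scene: jig with orange grip at about (262,162) and lens at (311,192). Side: lens barrel at (331,180), grip at (340,257). I'll enlarge both crops.

Run:
```python
import cv2,numpy as np
a=cv2.imread("pics/scene0.png")[145:245,230:355];b=cv2.imread("pics/side0.png")[165:305,290:390]
a=cv2.resize(a,None,fx=4,fy=4,interpolation=cv2.INTER_CUBIC);b=cv2.resize(b,None,fx=3,fy=4,interpolation=cv2.INTER_CUBIC)
b=b[:600];o=np.zeros((560,800,3),np.uint8);o[:400,:500]=a;o[:560,500:800]=b
cv2.imwrite("pics/c0.png",o)
```

```text
(no output)
```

View pics/c0.png

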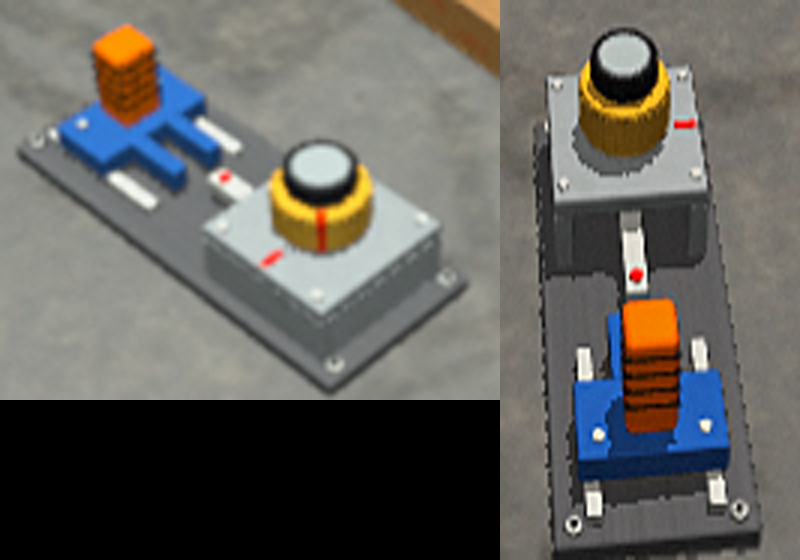

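The enlarged crops show every landmark needed: housing corners, base corners, index mark, barrel top, grip top and the ring's red mark. I'll fit the pose with these.

```bash
cat > fit.py <<'E'
import numpy as np
from scipy.optimize import least_squares
S=np.load("scene0.npz");D=np.load("side0.npz")
def proj(d,X):
    c=d["R"]@X+d["t"];p=c[:2]/c[2];p=p*(1+d["k1"]*(p@p));return d["mtx"][[0,1],[0,1]]*p+d["mtx"][:2,2]
sc=[((-42,42,46),205,228),((-42,-42,46),322,315),((42,-42,46),440,228),((-50,190,10),18,150),((-50,-55,10),330,388),((50,-55,10),466,285),((0,0,85),321,167),((-34,0,46),272,258),("g",125,45),("r",321,228)]
sd=[((42,-42,46),547,75),((-42,-42,46),692,68),((-42,42,46),708,190),((42,42,46),553,200),((0,0,85),624,55),((-34,0,46),685,125),((50,190,10),557,552),((-50,190,10),758,530),("g",649,325)]
P=[(S,p,(230+u/4-.4,145+v/4-.4)) for p,u,v in sc]+[(D,p,(290+(u-500)/3-.35,165+v/4-.4)) for p,u,v in sd]
def res(q):
    x,y,a,s,th=q;o=[];c,n=np.cos(a),np.sin(a)
    for d,p,m in P:
        if isinstance(p,str):
            # ring angle th clockwise from above, 0 at -x
            p=(0,155-s,78) if p=="g" else (-25*np.cos(th),25*np.sin(th),61)
        X=np.array([x+c*p[0]-n*p[1],y+n*p[0]+c*p[1],p[2]]);o+=list(proj(d,X)-m)
    return np.array(o)
best=min((least_squares(res,[500,400,a,5,-1],loss="soft_l1") for a in np.arange(-3,3.1,.75)),key=lambda f:f.cost)
x,y,a,s,th=best.x
print("jig",x,y,np.degrees(a),"steady",s,"ring",th);print(res(best.x).reshape(-1,2).round(1).tolist())
E
python3 fit.py
```

```text
jig 549.8925144629299 -55.20872835957282 -6109.98485820983 steady 7.201683961079512 ring -201.8679793267699
[[-1.3, 0.3], [-0.5, 0.9], [0.5, -0.1], [-1.3, -0.2], [-0.3, 1.2], [0.8, -0.6], [-0.4, 0.8], [-0.4, 1.6], [-1.2, -0.2], [0.0, 3.8], [-0.6, 0.5], [-0.9, -0.4], [-0.3, 0.2], [-0.4, 0.7], [-0.4, 0.6], [-0.4, 0.6], [-1.7, -0.8], [0.4, 0.1], [-0.2, -0.6]]
```

```bash
cat > go.py <<'E'
import sys,numpy as np
from bench import sensors
from scipy.spatial.transform import Rotation as Ro
# args: jig x, jig y, world z, yaw relative to jig ; prints shift (cm) and turn (deg) in tool axes
J=np.array([549.9,-55.2]);A=10.0
def jig2w(x,y):
    c,n=np.cos(np.radians(A)),np.sin(np.radians(A));return J+[c*x-n*y,n*x+c*y]
if __name__=="__main__":
    x,y,z,w=map(float,sys.argv[1:5]);s=sensors.sense()
    R=Ro.from_euler("xyz",s["tcp_rot"],degrees=True);T=Ro.from_euler("xyz",[180,0,A+w],degrees=True)
    X=np.r_[jig2w(x,y),z]
    print("t",s["time"],"cm",(R.inv().apply(X-s["tool_pos"])/10).round(2),"deg",(R.inv()*T).as_rotvec(degrees=True).round(1))
E
python3 go.py 0 148 170 90; python3 -c "
from bench import r;print(r.pinch_z)"
```

```text
t 0.15 cm [-45.85 -32.97   6.09] deg [-0.1  0.  59.3]
18.700000000000003
```

Emit:
play_rows([
  [[-45.8,-33,6.1,0,0,59.3],[-45.8,-33,6.1,0,0,59.3],[-45.8,-33,6.1,0,0,59.3],[-45.8,-33,6.1,0,0,59.3],[-45.8,-33,6.1,0,0,59.3]],
])

```text
time: 0.65
tool_pos: [349.7, 352.5, 204.0]
tcp_rot: [-180.0, 0.0, 116.0]
ft_force: [0.7, -0.7, 0.1]
finger_gap: 85.2
grip_force: 0.0
```

```bash
python3 go.py 0 148 170 90
```

```text
t 0.65 cm [-31.19   4.19   3.4 ] deg [-0.  0. 16.]
```

Emit:
play_rows([
  [[-31.2,4.2,3.4,0,0,16],[-31.2,4.2,3.4,0,0,16],[-31.2,4.2,3.4,0,0,16],[-31.2,4.2,3.4,0,0,16],[-31.2,4.2,3.4,0,0,16]],
])

```text
time: 1.15
tool_pos: [488.9, 146.3, 177.3]
tcp_rot: [180.0, -0.0, 100.4]
ft_force: [0.8, 0.5, 0.8]
finger_gap: 85.3
grip_force: 0.0
```

```bash
python3 go.py 0 148 170 90
```

```text
t 1.15 cm [-6.12  2.47  0.73] deg [ 0.  -0.   0.4]
```

Emit:
play_rows([
  [[-6.1,2.5,0.7,0,0,0.4],[-6.1,2.5,0.7,0,0,0.4],[-6.1,2.5,0.7,0,0,0.4],[-6.1,2.5,0.7,0,0,0.4]],
])

```text
time: 1.55
tool_pos: [523.3, 93.2, 170.3]
tcp_rot: [-179.9, -0.0, 99.9]
ft_force: [0.5, -0.2, -0.0]
finger_gap: 85.8
grip_force: 0.0
```

```bash
python3 go.py 0 148 170 90
python3 - <<'E'
from bench import sensors, optics
import cv2,numpy as np
s=sensors.sense();d=optics.snapshot("wrist");np.savez("w1.npz",pos=s["tool_pos"],rot=s["tcp_rot"],**d)
cv2.imwrite("pics/w1.png",cv2.resize(d["pixels"][:,:,::-1],(800,500)))
E
```

```text
t 1.55 cm [-0.28  0.04  0.03] deg [-0.1 -0.  -0.1]
```

View pics/w1.png

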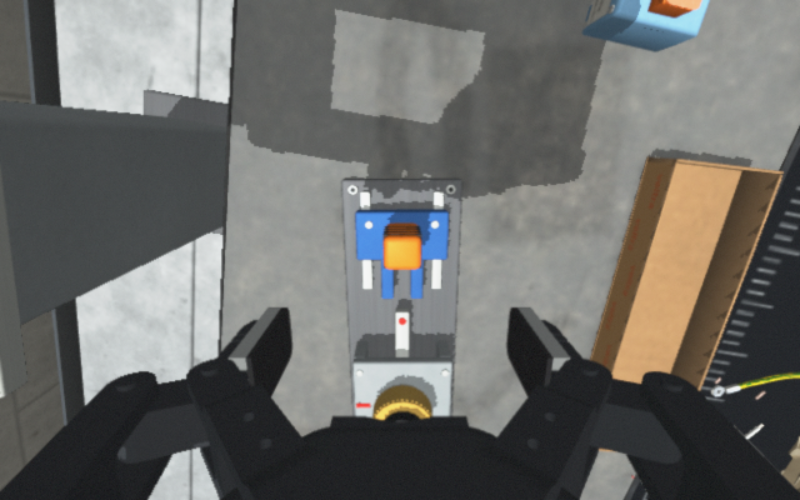

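The wrist view shows the grip top centred at about (403,254), the lever dot at (402,321), the index mark at (363,405) and the jig aligned with the tool. I'll compare these with the fit.

```bash
cat > wr.py <<'E'
import numpy as np
from scipy.spatial.transform import Rotation as Ro
from go import J,A
def ray(f,u,v,z):
    "jig x,y of raw pixel u,v on the plane z"
    d=np.load(f);T=d["T_tool_cam"];R=Ro.from_euler("xyz",d["rot"],degrees=True)
    p=(np.array([u,v])-d["mtx"][:2,2])/d["mtx"][[0,1],[0,1]];q=p.copy()
    for _ in range(5): q=p/(1+d["k1"]*(q@q))
    w=R.apply(T[:3,:3]@np.r_[q,1]);o=d["pos"]+R.apply(T[:3,3])
    X=o+w*(z-o[2])/w[2];return (Ro.from_euler("z",-A,degrees=True).apply(np.r_[X[:2]-J,0])[:2]).round(1)
E
python3 - <<'E'
from wr import ray
for n,u,v,z in [("grip",403,254,78),("dot",402,321,29),("idx",363,405,46),("plateTL",343,180,10),("plateTR",462,180,10),("houseL",354,362,46),("houseR",453,362,46)]: print(n,ray("w1.npz",u*.8-.1,v*.8-.1,z))
E
```

```text
grip [  2.2 147.6]
dot [ 2.  72.3]
idx [-31.9   0.3]
plateTL [-46.1 189.8]
plateTR [ 51.  189.6]
houseL [-38.1  43.3]
houseR [44.5 43.2]
```

```bash
python3 go.py 1.5 147.5 42 90
```

```text
t 1.6 cm [-0.4   0.2  12.85] deg [-0. -0. -0.]
```

Emit:
play_rows([
  [[-0.2,0.2,5,0,0,0],[-0.2,0.2,10,0,0,0],[-0.2,0.2,12.8,0,0,0],[-0.2,0.2,12.8,0,0,0],[-0.2,0.2,12.8,0,0,0]],
])

```text
time: 2.1
tool_pos: [525.8, 92.4, 43.3]
tcp_rot: [-180.0, -0.0, 100.1]
ft_force: [0.8, -0.4, 0.4]
finger_gap: 85.4
grip_force: 0.0
```

```bash
python3 go.py 1.5 147.5 42 90
```

```text
t 2.1 cm [-0.2  -0.04  0.13] deg [-0.  -0.   0.1]
```

Close on the grip.

Emit:
play_rows([
  [[-0.2,0,0.1,0,0,0],[-0.2,0,0.1,0,0,0],[-0.2,0,0.1,0,0,0],[-0.2,0,0.1,0,0,0],[-0.2,0,0.1,0,0,0]],
], jaw=0.1, squeeze=30)

```text
time: 2.6
tool_pos: [526.1, 89.0, 42.8]
tcp_rot: [-179.9, 0.0, 100.0]
ft_force: [-7.8, -1.1, 11.9]
finger_gap: 25.7
grip_force: 32.6
```

Emit:
play_rows([
  [[0,0,0,0,0,0],[0,0,0,0,0,0],[0,0,0,0,0,0],[0,0,0,0,0,0]],
])

```text
time: 3.0
tool_pos: [526.1, 89.0, 42.7]
tcp_rot: [-179.9, 0.0, 100.0]
ft_force: [-9.1, -1.1, 12.2]
finger_gap: 25.7
grip_force: 32.8
```

```bash
python3 go.py 1.5 115 42 90
```

```text
t 3.0 cm [-3.11 -0.01  0.08] deg [-0.1  0.  -0. ]
```

Emit:
play_rows([
  [[-0.6,-0.1,0,0,0,0],[-1.3,-0.1,0,0,0,0],[-2,-0.1,0,0,0,0],[-2.6,-0.1,0,0,0,0],[-3.0,-0.1,0,0,0,0]],
])

```text
time: 3.5
tool_pos: [531.3, 59.5, 42.8]
tcp_rot: [179.9, -0.0, 100.0]
ft_force: [-2.8, 3.1, 7.0]
finger_gap: 25.2
grip_force: 32.5
```

Emit:
play_rows([
  [[-0.1,0,0,0,0,0],[-0.2,0,0,0,0,0],[-0.3,0,0,0,0,0],[-0.3,0,0,0,0,0],[-0.3,0,0,0,0,0]],
])

```text
time: 4.0
tool_pos: [531.7, 57.6, 42.8]
tcp_rot: [179.9, -0.1, 100.0]
ft_force: [-2.2, 6.7, 7.6]
finger_gap: 25.8
grip_force: 32.5
```

Emit:
play_rows([
  [[-0.1,0,0,0,0,0],[-0.2,0,0,0,0,0],[-0.2,0,0,0,0,0],[-0.2,0,0,0,0,0]],
])

```text
time: 4.4
tool_pos: [531.7, 57.5, 42.9]
tcp_rot: [179.9, -0.2, 100.0]
ft_force: [-5.5, 15.1, 9.1]
finger_gap: 25.5
grip_force: 32.7
```

Hit the end stop: force rose from 7 to 15 N with no motion. Relax, release and rise.

Emit:
play_rows([
  [[0.15,0,0,0,0,0],[0.15,0,0,0,0,0],[0.15,0,0,0,0,0],[0.15,0,0,0,0,0],[0.15,0,0,0,0,0]],
], jaw=1)

```text
time: 4.9
tool_pos: [531.3, 55.7, 41.5]
tcp_rot: [-180.0, 0.0, 99.9]
ft_force: [0.4, -0.6, -0.7]
finger_gap: 85.6
grip_force: 0.0
```

Emit:
play_rows([
  [[0,0,-4,0,0,0],[0,0,-8,0,0,0],[0,0,-12,0,0,0],[0,0,-12,0,0,0],[0,0,-12,0,0,0]],
])

```text
time: 5.4
tool_pos: [532.4, 55.8, 163.1]
tcp_rot: [179.8, 0.0, 99.9]
ft_force: [-0.1, -0.4, -0.1]
finger_gap: 85.7
grip_force: 0.0
```

```bash
python3 go.py 0 0 162 90
python3 - <<'E'
from bench import sensors, optics
import cv2,numpy as np
s=sensors.sense();d=optics.snapshot("wrist");np.savez("w2.npz",pos=s["tool_pos"],rot=s["tcp_rot"],**d)
a=d["pixels"][180:400,220:420,::-1]
s=optics.snapshot("scene")["pixels"][145:245,230:355,::-1]
o=np.zeros((550,800,3),np.uint8);o[:550,:500]=cv2.resize(a,None,fx=2.5,fy=2.5,interpolation=cv2.INTER_CUBIC);o[:240,500:800]=cv2.resize(s,(300,240),interpolation=cv2.INTER_CUBIC)
cv2.imwrite("pics/w2.png",o)
E
```

```text
t 5.4 cm [-11.24  -0.19   0.11] deg [ 0.2  0.  -0.1]
```

View pics/w2.png

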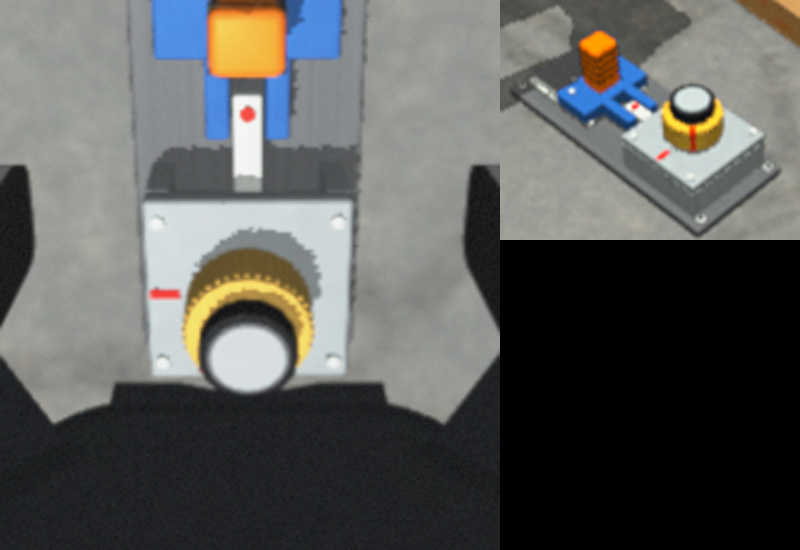

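Fork now straddles the lever (dot at 247,114). Barrel top is at (247,358) in the crop and the ring mark still faces the scene camera (about -0.81 rad).

```bash
python3 - <<'E'
from wr import ray
for n,u,v,z in [("barrel",247.5,358,85),("hTL",143,199,46),("hTR",355,195,46),("hBR",347,375,46),("grip",247,40,78),("idx",165,294,46)]: print(n,ray("w2.npz",220+u/2.5-.3,180+v/2.5-.3,z))
E
python3 go.py 0.5 0.5 130 90
```

```text
barrel [1.9 1. ]
hTL [-39.   43.6]
hTR [44.2 45.1]
hBR [ 44.3 -40. ]
grip [  1.9 117.6]
idx [-31.8   0.3]
t 5.5 cm [-11.22   0.05   3.03] deg [-0.1 -0.  -0.1]
```

Emit:
play_rows([
  [[-4,0,0,0,0,0],[-8,0,0,0,0,0],[-11.2,0,0,0,0,0],[-11.2,0,0,0,0,0],[-11.2,0,3,0,0,0]],
])

```text
time: 6.0
tool_pos: [552.9, -55.6, 133.9]
tcp_rot: [179.7, 0.1, 99.8]
ft_force: [0.9, 0.4, 0.1]
finger_gap: 85.4
grip_force: 0.0
```

```bash
python3 go.py 0.7 0.7 47 90
```

```text
t 6.0 cm [ 0.17 -0.26  8.69] deg [ 0.3  0.1 -0.2]
```

Emit:
play_rows([
  [[0,-0.1,3,0,0,0],[0.1,-0.2,6,0,0,0],[0.1,-0.2,8.3,0,0,0],[0.1,-0.2,8.3,0,0,0],[0.1,-0.2,8.3,0,0,0]],
])

```text
time: 6.5
tool_pos: [547.4, -53.0, 47.7]
tcp_rot: [-179.9, -0.1, 100.0]
ft_force: [-0.4, -0.6, 1.1]
finger_gap: 85.2
grip_force: 0.0
```

```bash
python3 go.py 0.7 0.7 46 90
```

```text
t 6.5 cm [-0.19  0.28  0.17] deg [-0.1 -0.1 -0. ]
```

Emit:
play_rows([
  [[0,0.1,0.2,0,0,0],[0,0.1,0.2,0,0,0],[0,0.1,0.2,0,0,0]],
])

```text
time: 6.8
tool_pos: [550.4, -53.7, 47.8]
tcp_rot: [179.9, 0.0, 100.0]
ft_force: [-0.2, 0.0, -0.8]
finger_gap: 85.2
grip_force: 0.0
```

```bash
python3 go.py 0.7 0.7 46 90
```

```text
t 6.8 cm [-0.07 -0.01  0.18] deg [ 0.1  0.  -0. ]
```

Emit:
play_rows([
  [[-0.05,0,0.1,0,0,0],[-0.05,0,0.1,0,0,0],[-0.05,0,0.1,0,0,0],[-0.05,0,0.1,0,0,0],[-0.05,0,0.1,0,0,0]],
], jaw=0.35, squeeze=40)

```text
time: 7.3
tool_pos: [551.3, -53.9, 46.6]
tcp_rot: [179.8, 0.0, 100.0]
ft_force: [6.0, 1.3, 0.4]
finger_gap: 46.4
grip_force: 43.7
```

Emit:
play_rows([
  [[0,0,0,0,0,0],[0,0,0,0,0,0],[0,0,0,0,0,0]],
])

```text
time: 7.6
tool_pos: [551.3, -53.9, 46.6]
tcp_rot: [179.8, 0.0, 100.0]
ft_force: [5.2, 2.9, 0.5]
finger_gap: 46.6
grip_force: 43.7
```

Emit:
play_rows([
  [[0,0,0,0,0,3],[0,0,0,0,0,6],[0,0,0,0,0,9],[0,0,0,0,0,12],[0,0,0,0,0,12]],
])

```text
time: 8.1
tool_pos: [551.2, -53.9, 46.6]
tcp_rot: [179.8, -0.0, 87.8]
ft_force: [6.0, 1.8, 1.1]
finger_gap: 46.2
grip_force: 43.6
```

Run:
```python
from bench import sensors, optics
import cv2,numpy as np
print(sensors.sense()["wrist_torque"])
d=optics.snapshot("wrist");s=optics.snapshot("scene")["pixels"][145:245,230:355,::-1]
o=np.zeros((550,800,3),np.uint8);o[:550,:300]=cv2.resize(d["pixels"][180:400,260:380,::-1],None,fx=2.5,fy=2.5);o[:400,300:800]=cv2.resize(s,(500,400),interpolation=cv2.INTER_CUBIC)
cv2.imwrite("pics/w3.png",o)
```

```text
[ 0.2475244  -0.4853777  -0.01464838]
```

View pics/w3.png

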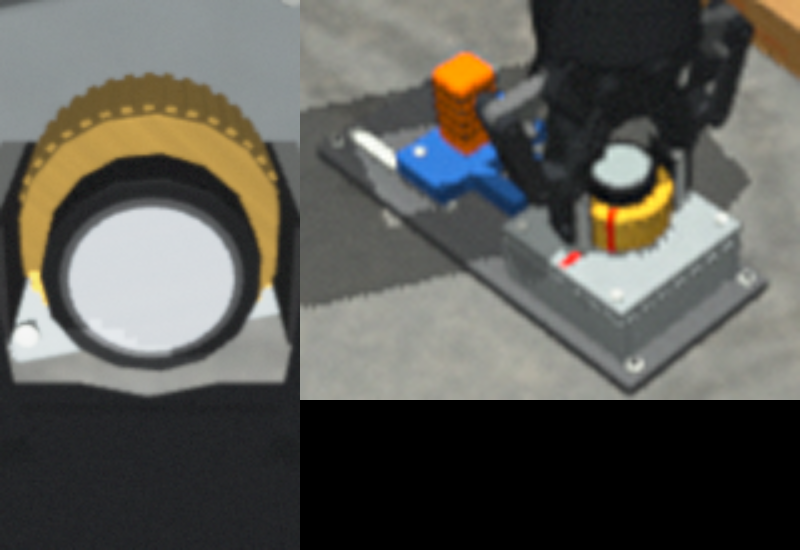

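The ring mark moved left about 10 px of a 51 px radius (about 11°), so it follows the gripper. The steady is home.

Emit:
play_rows([
  [[0,0,0,0,0,3],[0,0,0,0,0,6],[0,0,0,0,0,9],[0,0,0,0,0,12]],
])

```text
time: 8.6
tool_pos: [551.1, -53.8, 46.6]
tcp_rot: [179.8, -0.1, 75.8]
ft_force: [4.1, 1.9, 1.6]
finger_gap: 46.2
grip_force: 43.6
```

```bash
python3 -c "
from bench import sensors;s=sensors.sense();print(s['wrist_torque'],s['tcp_rot'])"
```

```text
[ 0.37180668 -0.42878285  0.14367883] [ 1.79824504e+02 -5.53759135e-02  7.58410614e+01]
```

Torque about the axis is now +0.14 N m, so the ring is slipping on a held barrel. Continue.

Emit:
play_rows([
  [[0,0,0,0,0,5],[0,0,0,0,0,10],[0,0,0,0,0,15],[0,0,0,0,0,20],[0,0,0,0,0,24]],
])

```text
time: 9.1
tool_pos: [551.0, -53.7, 46.6]
tcp_rot: [179.9, -0.1, 51.8]
ft_force: [3.9, 1.4, 2.2]
finger_gap: 46.0
grip_force: 43.7
```

Emit:
play_rows([
  [[0,0,0,0,0,0],[0,0,0,0,0,0]],
])

```text
time: 9.3
tool_pos: [551.0, -53.7, 46.6]
tcp_rot: [179.9, -0.1, 52.1]
ft_force: [4.3, 2.0, 1.6]
finger_gap: 46.1
grip_force: 43.7
```

Emit:
play_rows([
  [[0,0,0,0,0,0],[0,0,0,0,0,0],[0,0,0,0,0,0],[0,0,0,0,0,0],[0,0,0,0,0,0]],
], jaw=1)

```text
time: 9.8
tool_pos: [549.4, -54.1, 45.4]
tcp_rot: [-180.0, 0.0, 52.0]
ft_force: [-0.2, -0.7, -0.3]
finger_gap: 85.6
grip_force: 0.0
```

Emit:
play_rows([
  [[0,0,-4,0,0,0],[0,0,-8,0,0,0],[0,0,-12,0,0,0],[0,0,-14,0,0,0],[0,0,-14,0,0,0]],
])

```text
time: 10.3
tool_pos: [552.1, -54.5, 190.3]
tcp_rot: [179.6, -0.2, 52.0]
ft_force: [-0.2, -0.7, -0.1]
finger_gap: 85.4
grip_force: 0.0
```

Run:
```python
from bench import sensors, optics
import cv2,numpy as np
d=optics.snapshot("side")["pixels"][165:305,290:390,::-1];s=optics.snapshot("scene")["pixels"][145:245,230:355,::-1]
o=np.zeros((560,800,3),np.uint8);o[:,500:]=cv2.resize(d,(300,560),interpolation=cv2.INTER_CUBIC);o[:400,:500]=cv2.resize(s,(500,400),interpolation=cv2.INTER_CUBIC)
cv2.imwrite("pics/w4.png",o)
```

```text
(no output)
```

View pics/w4.png

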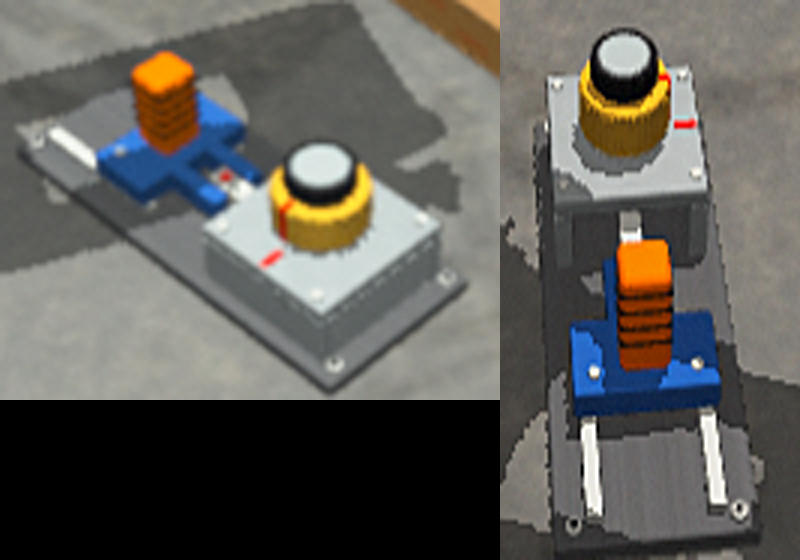

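The ring mark now sits at (285,222), in line with the index mark at (272,258). The measured turn is about 48° against the 46° needed. The fork is still home over the lever and the gripper is clear.

```bash
python3 -c "
from bench import job;print(job.hand_in())"
```

```text
the job is handed in; nothing more can be done
None
```

I slid the steady to its end stop, turned the lock ring about 48° clockwise so its mark lines up with the housing mark as far as the pictures show, let go, and handed the job in at about 10 s; no verdict was returned.

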